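# Turn the dust damper's ring home into its brake

### The arm

A 6-joint arm with a two-finger parallel gripper is mounted at the origin on the work surface. World frame = base frame: x ahead of the robot, y to its left, z up, the work surface at z = 0. Lengths are in m, angles in rad, forces in N, time in s.
With the tool pointing down it reaches from about 0.375 to 0.825 m from the base axis. Payload 5.5 kg.
Tool frame: the origin (TCP) lies on the centre line of the jaws, within the pads' length; the fingertips stand 8 mm ahead of it and the grasp point (between the pads) lies 11 mm behind it; z points along the fingers, y is the line along which they close (so a half turn about z gives the same grasp; the last joint's range is limited). The gripper opens to 85 mm and grips with 20 to 120 N. Pads are 22 mm wide; open, the fingers measure 114 mm over their backs; the gripper's body (76 mm by 85 mm) begins 54 mm behind the grasp point. The pads swing forward as they close: fully open they stand 13 mm farther back than shut.
Start: joints at [1.176, 0.314, -0.047, 1.21, 0, 1.571], TCP at [0.231, 0.554, 0.239] pointing down, gripper open.
Joint ranges: [-2.67, 2.67], [-0.69, 1.73], [-1.03, 1.25], [-2.08, 2.16], [-1.42, 1.45], [-3.14, 3.14]. Speed limits (rad/s): [2.39, 2.39, 3.01, 3.14, 3.14, 3.14].

### API

Orientations are given as a unit quaternion [x, y, z, w].
In Python, from bench import * gives the robot as it stands.
- The arm moves only by the shell command python3 -m handwheel 'ROWS'. ROWS is JSON, a list of rows, each an object of numbers: "fingers": the closure in counts, from 0 (fully open) to 255 (shut); "x", "y", "z": the shift along the tool's x, y, z in units of 30 mm (1.0 is 30 mm); "ax", "ay", "az": the turn, a rotation vector about the tool's x, y, z in units of 6 degrees (1.0 is 6 degrees). A call has 1 to 5 rows; each row is the pose to reach, as a shift and turn from the pose commanded when the call began, along the tool's axes at that moment; what a row does not reach only later rows make up. A row lasts 1/12 s, in which the tool goes at most 41.7 mm and 7.16 degrees, less where a joint would pass 70% of its speed; a pose out of reach is approached as far as the arm can. A call with a gripper value outside its range is refused whole. The fingers move at their own pace and stop on an object; the grip force is fixed at half the most. Time passes only in rows, so rows that repeat a pose let the fingers close. It gives the time, the measured TCP pose, the force, the opening and the grip force at its end, in the units of the state.
- observe(): the state, without advancing time (a new reading comes with each control period).
- capture(name): name is "scene" or "side" or "wrist"; returns a dict with "frame" (400x640x3 uint8, blue, green, red), "camera_matrix" (3x3 intrinsics, pixels), "extrinsics" (4x4, takes a point from world to camera coordinates); the wrist camera has in their place "mount" (4x4, takes a point from camera to tool coordinates, whose origin is the TCP and whose axes are the flange's). Camera axes: x right, y down, z forward; pixel columns grow to the right and rows downward; lengths in m; the calibration is good to about 2 mm. A picture is of the moment at which its call begins: read the wrist's pose just before it. There is no depth.
- job_done(): hands the job in; it is judged then, once.
Trained networks look in a picture, given as the dict that the camera call returned (one of the last four; its "shot" number tells which), for a name from the list of things; names that differ only in an ending like _2 or _b are one class to them, and where a whole thing is asked for, a point or a joint stands for the part that bears it (a point fixed in the world has none). Each returns a list of dicts, best first, with "score" (0 to 1); they miss things now and then, are a little off and sometimes report something else, mostly with a low value. They report only what shows in the picture. A call takes as long as a camera call.
- search_frame(label, picture): "centre" ([x, y, z] in m, in the coordinates of the camera as it stood for that picture, good to about 4 mm: the middle of the surface that is visible of it).
- place_of(label, picture): "centre" ([x, y, z] in m, in the coordinates of the camera as it stood for that picture, good to about 4 mm: a listed point, or the origin of a listed thing).
The state is a dict: "clock": time; "joint_positions": joint angles; "joint_vel": joint speeds; "joint_efforts": joint torques, N m; "position": TCP position; "tool_rot": TCP orientation; "ft_force": force on the tool from outside, world axes, zero at the start; "ft_torque": the same for the moment, N m; "grip_width": finger opening in m; "grasp_force": force on a finger pad.
Only numpy, scipy, OpenCV 4.12 (cv2) and the standard library are available. Lean on these libraries where they do the work, as an engineer would, in place of code of your own. Each camera call takes 0.05 s, during which the arm holds its last target. There are 200 camera calls.

### The job

Shut down this dust-extraction damper: push the slim steel ring round clockwise (seen from above) by its tabs until it runs into its stiff brake, and press it fully home against the hard stop behind the brake, without forcing it (no more than about 25 N) and leave it there. Keep off the fixed rings and ears above and below it: where an ear bars the way, change to the other tab. Leave everything else on the bench alone.

Things in the scene. Friction and masses are not known exactly. Their poses are not given: they have to be found in the camera images.
- port: dust-extraction iris damper bolted to the table, axis upright, origin on the axis at table height. Heights above the table: fixed grey base drum (204 mm across, foot 216) to 32 mm; fixed neck (110 across) to 45; slim steel turning ring (113 across) 45 to 57; fixed aluminium top collar (110 across) 58 to 76. Two fixed ears stick out of the top collar, along this frame's +x and -x
- ear (a point): middle of the outer end of the ear on the +x side of the damper, 101 mm from the axis; the other ear is opposite. An ear is 12 mm wide, 66 to 75 mm above the table, and overhangs the path of the tabs: a tab passes freely beneath it (9 mm gap), but a finger standing behind a tab cannot pass it
- tab_a (a point): one of the two steel tabs of the turning ring: a plain bar 10 mm wide (along its path), 12 mm tall, pointing straight out, its outer end 96 mm from the damper's axis. This point: mid-width, mid-height (51 mm above the table), 80 mm from the axis. The ring turns about the damper's upright axis with light drag, about 2 N at the tab
- tab_b (a point): the other tab, same shape, a quarter turn anticlockwise (seen from above) from tab_a on the same ring. This point: as for tab_a
- brake (a joint): travel into the ring's friction brake, rad: 0 while it turns freely, 0.08 fully home. The ring turns clockwise (seen from above) freely for 100 to 135 degrees until it meets the brake; where is hidden, differs each time and can only be felt. Then it goes on stiffly (8 N at the tab, 6 mm of tab travel) to a hard stop, and stays where left
- offcut: softwood offcut, 70 x 45 x 30 mm, loose; origin under its centre
- coupler: black plastic pipe coupler, short tube 68 mm across, 30 mm tall, standing on end, loose; origin under its centre
- sanding_block: cork block 100 x 60 x 35 mm, loose; origin under its centre
- glue: glue bottle, 60 mm across, 170 mm tall, loose; origin under its centre
- driver: screwdriver lying down, loose; origin under its middle
- tape: tape measure, 65 x 40 x 62 mm, loose; origin under its centre
- mallet: hammer lying down, loose; origin under its middle

How it is judged:
By the outcome, as a careful person would: the job done as asked, in the order asked, and still so for the second after the job is handed in, with the robot touching nothing.
It also fails if it takes over 58 s, if anything falls off the work surface, if the arm or the gripper's body presses on something with over 40 N, if the wrist force passes 120 N, or if a joint passes its speed limit or range.

## Working session

There is one attempt and no reset: what is moved stays moved. The work goes in short steps, Python scripts to look and compute and a shell command to move; the robot and the scene stay as the last step left them, time stands still between calls to the robot, and variables do not carry over. Pictures are saved under pics/ and viewed, at most 10 in all, crops included, and the job is handed in when it is done.

```bash
mkdir -p pics
cat > h.py <<'E'
from bench import *
import numpy as np, cv2
from scipy.spatial.transform import Rotation as R
def toworld(p,c):
    E=np.array(c["extrinsics"]); return E[:3,:3].T@(np.array(p)-E[:3,3])
E
python3 - <<'E'
from h import *
s=observe(); print(s)
for n in("scene","side"):
    c=capture(n); cv2.imwrite(f"pics/{n}0.png",c["frame"])
    for l in("port","ear","tab_a","tab_b","glue","mallet","offcut","coupler","sanding_block","driver","tape"):
        print(n,l,[(round(d["score"],2),np.round(toworld(d["centre"],c),3).tolist()) for d in place_of(l,c)[:3]])
E
```

```text
{'clock': 0.0, 'joint_positions': array([ 1.17598295e+00,  3.14215829e-01, -4.80921730e-02,  1.21023581e+00,
       -1.00052936e-05,  1.57077673e+00]), 'joint_vel': array([-0.00114879,  0.00038977, -0.00155042, -0.00087224, -0.00078901,
       -0.00077425]), 'joint_efforts': array([ 1.92917185e-03, -5.39593756e+01,  3.39750767e+01,  1.94033759e-02,
       -1.52867517e-05, -1.39593116e-06]), 'position': array([0.23055805, 0.55329624, 0.23843496]), 'tool_rot': array([ 1.96117362e-01,  9.80580041e-01, -8.57753710e-04, -1.66467671e-04]), 'ft_force': array([ 0.62654544, -0.6709115 , -0.27388111]), 'ft_torque': array([-0.00333406, -0.06201117, -0.05762271]), 'grasp_force': 0.0, 'grip_width': 0.08526475102286613}
scene port [(0.91, [0.569, 0.075, 0.003]), (0.42, [0.628, 0.46, -0.002])]
scene ear [(0.57, [0.612, 0.165, 0.071])]
scene tab_a [(0.97, [0.632, 0.02, 0.05]), (0.56, [0.626, 0.135, 0.046])]
scene tab_b [(0.97, [0.632, 0.02, 0.05]), (0.56, [0.626, 0.135, 0.046])]
scene glue [(0.63, [0.625, 0.46, -0.0])]
scene mallet []
scene offcut [(0.69, [0.396, 0.15, 0.0])]
scene coupler [(0.86, [
[... 193 characters left out ...]

side port [(0.97, [0.57, 0.078, 0.001]), (0.38, [0.525, 0.479, -0.003])]
side ear [(0.81, [0.611, 0.166, 0.07])]
side tab_a [(0.72, [0.626, 0.135, 0.051]), (0.55, [0.628, 0.021, 0.053]), (0.43, [0.405, -0.462, -0.0])]
side tab_b [(0.72, [0.626, 0.135, 0.051]), (0.55, [0.628, 0.021, 0.053]), (0.43, [0.405, -0.462, -0.0])]
side glue [(0.92, [0.631, 0.462, 0.0])]
side mallet [(0.74, [0.365, 0.457, -0.003])]
side offcut [(0.89, [0.397, 0.15, -0.006])]
side coupler [(0.57, [0.724, -0.021, 0.003]), (0.39, [0.629, 0.021, 0.052])]
side sanding_block [(0.84, [0.525, 0.48, -0.002]), (0.3, [0.397, 0.15, -0.004])]
side driver [(0.68, [0.406, -0.461, -0.001])]
side tape [(0.64, [0.632, -0.458, -0.002])]
```

View pics/scene0.png

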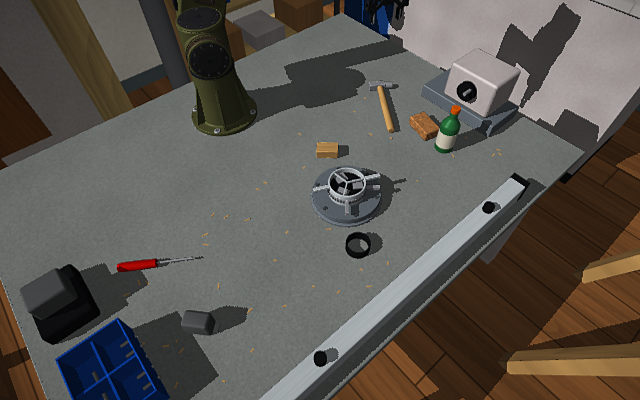

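View pics/side0.png

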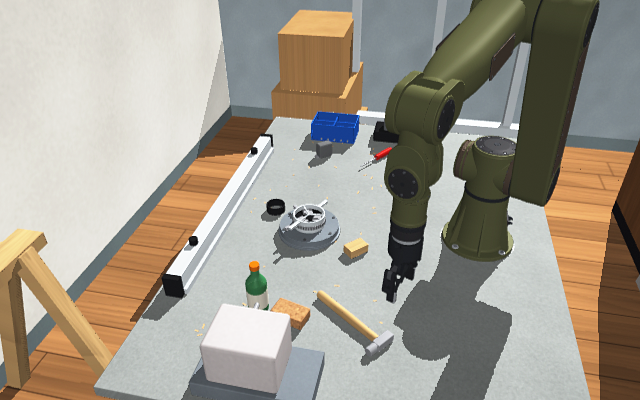

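The port is near (0.570, 0.077), at about scene px (347,190). The +x ear is at about 65°, tab_a at about -43° and tab_b at about 46°. Plan: push tab_a about 45°, then switch to tab_b, which stays clear of both ears from there to the end.

```bash
cat >> h.py <<'E'
C=np.array([0.570,0.0765])
def fp(th,off,r=0.083,c=C):
    "TCP xy for finger `off` behind a tab at th deg; y axis points inward"
    t=np.radians(th); u=np.array([np.cos(t),np.sin(t)]); m=np.array([np.sin(t),-np.cos(t)])
    return c+r*u-off*m
def rel(xy,z,yaz,p=None,q=None):
    s=observe(); p=s["position"] if p is None else p; M=R.from_quat(s["tool_rot"] if q is None else q)
    y=np.array([np.cos(np.radians(yaz)),np.sin(np.radians(yaz)),0]); zz=np.array([0,0,-1.])
    T=R.from_matrix(np.c_[np.cross(y,zz),y,zz])
    return np.round(M.inv().apply(np.r_[xy,z]-p)/.03,2),np.round((M.inv()*T).as_rotvec(degrees=True)/6,2)
E
python3 -c "
from h import *
x=fp(-43,.032);print(x,rel(x,.2,180-43),rel(x,.2,180-43+25))"
```

```text
[0.6525263  0.04329745] (array([-19.52, -10.3 ,   1.31]), array([  0. ,  -0. , -11.6])) (array([-19.52, -10.3 ,   1.31]), array([  0.  ,  -0.  , -15.77]))
```

```bash
for i in 1; do
python3 -m handwheel '[{"x":-1.2,"y":-0.64,"fingers":255},{"x":-2.4,"y":-1.27,"fingers":255},{"x":-3.6,"y":-1.9,"fingers":255},{"x":-4.8,"y":-2.54,"fingers":255},{"x":-6,"y":-3.17,"fingers":255}]'
python3 -m handwheel '[{"x":-1.2,"y":-0.64,"fingers":255},{"x":-2.4,"y":-1.27,"fingers":255},{"x":-3.6,"y":-1.9,"fingers":255},{"x":-4.8,"y":-2.54,"fingers":255},{"x":-6,"y":-3.17,"fingers":255}]'
done
python3 -c "
from h import *
s=observe();print(s['clock'],s['joint_positions'],s['position'],s['grip_width'])
x=fp(-43,.032);print(x,rel(x,.2,180-43),rel(x,.2,180-43+25))"
```

```text
1.2 [ 1.17598970e+00  3.13494805e-01 -4.71366029e-02  1.21018564e+00
  3.33026610e-05  1.57085007e+00] [0.23076124 0.55383074 0.23928654] 0.08553424871032171
[0.6525263  0.04329745] (array([-19.52, -10.3 ,   1.31]), array([  0. ,  -0. , -11.6])) (array([-19.52, -10.3 ,   1.31]), array([  0.  ,  -0.  , -15.77]))invalid input
invalid input
```

```bash
python3 -m handwheel '[{"x":-1.2,"y":-0.64,"z":0,"ax":0,"ay":0,"az":0,"fingers":255},{"x":-2.4,"y":-1.27,"z":0,"ax":0,"ay":0,"az":0,"fingers":255},{"x":-3.6,"y":-1.9,"z":0,"ax":0,"ay":0,"az":0,"fingers":255},{"x":-4.8,"y":-2.54,"z":0,"ax":0,"ay":0,"az":0,"fingers":255},{"x":-6,"y":-3.17,"z":0,"ax":0,"ay":0,"az":0,"fingers":255}]'
```

```text
clock: 1.62
position: [0.3611, 0.3954, 0.2394]
tool_rot: [0.196, 0.981, 0.0, 0.0]
ft_force: [2.0, 0.5, 0.8]
grip_width: 0.0257
grasp_force: 0.0
```

```bash
python3 -m handwheel --help 2>&1 | head -20
```

```text
invalid input: not JSON, or not a number
```

```bash
python3 -m handwheel '[{"x":-1.2,"y":-0.64,"z":0,"ax":0,"ay":0,"az":-1,"fingers":255},{"x":-2.4,"y":-1.27,"z":0,"ax":0,"ay":0,"az":-2,"fingers":255},{"x":-3.6,"y":-1.9,"z":0,"ax":0,"ay":0,"az":-3,"fingers":255},{"x":-4.8,"y":-2.54,"z":0,"ax":0,"ay":0,"az":-4,"fingers":255},{"x":-6,"y":-3.17,"z":0,"ax":0,"ay":0,"az":-5,"fingers":255}]'
python3 -m handwheel '[{"x":0,"y":0,"z":0,"ax":0,"ay":0,"az":-1,"fingers":255},{"x":0,"y":0,"z":0,"ax":0,"ay":0,"az":-2,"fingers":255},{"x":0,"y":0,"z":0,"ax":0,"ay":0,"az":-3,"fingers":255},{"x":0,"y":0,"z":0,"ax":0,"ay":0,"az":-4,"fingers":255},{"x":0,"y":0,"z":0,"ax":0,"ay":0,"az":-5,"fingers":255}]'
python3 -c "
from h import *
s=observe();print(s['clock'],s['joint_positions'],s['position'],s['grip_width'])
x=fp(-43,.032);print(x,rel(x,.2,180-43))
c=capture('wrist');cv2.imwrite('pics/w1.png',c['frame'])
M=np.array(c['mount']);W=R.from_quat(s['tool_rot'])
for l in('port','ear','tab_a'):
  print(l,[(round(d['score'],2),np.round(s['position']+W.apply(M[:3,:3]@d['centre']+M[:3,3]),3).tolist()) for d in place_of(l,c)[:3]])
"
```

```text
clock: 2.03
position: [0.4909, 0.238, 0.2396]
tool_rot: [-0.067, 0.998, 0.0, 0.0]
ft_force: [0.5, 0.6, -0.7]
grip_width: -0.0003
grasp_force: 0.0
clock: 2.45
position: [0.4901, 0.2395, 0.2393]
tool_rot: [-0.323, 0.947, 0.0, 0.0]
ft_force: [-0.5, -0.1, 0.1]
grip_width: 0.0
grasp_force: 0.0
2.45 [ 4.54639969e-01  2.10905333e-01 -1.81308279e-01  1.17856549e+00
  3.53882706e-05 -2.02363932e-01] [0.49005281 0.23954594 0.23932254] 2.4729149684020946e-05
[0.6525263  0.04329745] (array([-0.29, -8.49,  1.31]), array([ 0.  ,  0.  , -1.56]))
port [(0.72, [0.566, 0.072, 0.002])]
ear [(0.65, [0.609, 0.165, 0.069])]
tab_a [(0.68, [0.624, 0.019, 0.048]), (0.66, [0.62, 0.132, 0.049])]
```

```bash
sed -i 's/C=np.array.*/C=np.array([0.5685,0.0755])/' h.py
python3 -m handwheel '[{"x":-0.06,"y":-1.3,"z":0,"ax":0,"ay":0,"az":0,"fingers":255},{"x":-0.12,"y":-2.6,"z":0,"ax":0,"ay":0,"az":0,"fingers":255},{"x":-0.18,"y":-3.9,"z":0,"ax":0,"ay":0,"az":0,"fingers":255},{"x":-0.24,"y":-5.2,"z":0,"ax":0,"ay":0,"az":0,"fingers":255},{"x":-0.29,"y":-6.5,"z":0,"ax":0,"ay":0,"az":0,"fingers":255}]'
python3 -m handwheel '[{"x":0,"y":-1,"z":0.3,"ax":0,"ay":0,"az":-0.8,"fingers":255},{"x":0,"y":-1.99,"z":1.3,"ax":0,"ay":0,"az":-1.56,"fingers":255},{"x":0,"y":-1.99,"z":1.3,"ax":0,"ay":0,"az":-1.56,"fingers":255}]'
python3 -c "
from h import *
x=fp(-43,.032);print(x,rel(x,.1,180-43),rel(x,.048,180-43))
s=observe();c=capture('wrist');cv2.imwrite('pics/w2.png',c['frame'])
M=np.array(c['mount']);W=R.from_quat(s['tool_rot']);print(s['clock'],s['position'],s['joint_positions'])
for l in('port','ear','tab_a'):
  print(l,[(round(d['score'],2),np.round(s['position']+W.apply(M[:3,:3]@d['centre']+M[:3,3]),3).tolist()) for d in place_of(l,c)[:3]])
"
```

```text
clock: 3.07
position: [0.6162, 0.0888, 0.2394]
tool_rot: [-0.319, 0.948, 0.0, 0.0]
ft_force: [0.2, -0.3, -0.1]
grip_width: -0.0001
grasp_force: 0.0
clock: 3.32
position: [0.6521, 0.0381, 0.195]
tool_rot: [-0.395, 0.919, -0.0, -0.002]
ft_force: [-2.2, -0.3, -2.0]
grip_width: 0.0003
grasp_force: 0.0
[0.6510263  0.04229745] (array([-0.09,  0.12,  3.17]), array([ 0.02, -0.04, -0.08])) (array([-0.1 ,  0.11,  4.9 ]), array([ 0.02, -0.04, -0.08]))
3.3167 [0.6520818  0.03812802 0.19502965] [ 0.0594064   0.43670285  0.0286186   1.16720307 -0.00202629 -0.75253777]
port [(0.75, [0.57, 0.07, 0.004])]
ear [(0.84, [0.608, 0.164, 0.07])]
tab_a [(0.7, [0.624, 0.018, 0.048]), (0.62, [0.619, 0.131, 0.047])]
```

View pics/w2.png

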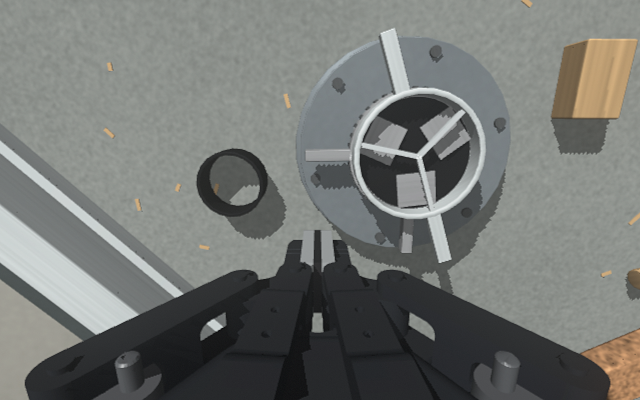

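The image shows the coupler at (232,183), tab_a at (330,155), tab_b at (407,235), ears at (393,60) and (440,240), and the fingertips at (320,235). I'll check how close the linkage bars come to the collar.

```bash
python3 -c "
from h import *
c=capture('wrist');M=np.array(c['mount']);K=np.linalg.inv(c['camera_matrix']);print(np.round(M,3))
for px in((295,240),(275,270),(245,275),(235,275),(395,275),(30,370)):
  d=M[:3,:3]@K@[*px,1];print(px,[np.round((M[:3,3]+d*(x-M[0,3])/d[0])*1000).tolist() for x in(-.01,0,.01)])
"
```

```text
[[ 0.001 -0.966 -0.257  0.066]
 [ 1.     0.001 -0.     0.   ]
 [ 0.    -0.257  0.966 -0.135]
 [ 0.     0.     0.     1.   ]]
(295, 240) [[-10.0, -13.0, 41.0], [0.0, -11.0, 18.0], [10.0, -10.0, -5.0]]
(275, 270) [[-10.0, -21.0, 4.0], [0.0, -18.0, -15.0], [10.0, -15.0, -33.0]]
(245, 275) [[-10.0, -34.0, -1.0], [0.0, -30.0, -19.0], [10.0, -25.0, -37.0]]
(235, 275) [[-10.0, -39.0, -1.0], [0.0, -34.0, -19.0], [10.0, -29.0, -37.0]]
(395, 275) [[-10.0, 38.0, -1.0], [0.0, 33.0, -19.0], [10.0, 28.0, -36.0]]
(30, 370) [[-10.0, -87.0, -58.0], [0.0, -75.0, -68.0], [10.0, -64.0, -78.0]]
```

```bash
sed -i 's/C=np.array.*/C=np.array([0.568,0.0745])/;s/r=0.083/r=0.090/' h.py
python3 -c "
from h import *
x=fp(-43.5,.035);print(x,rel(x,.052,180-43.5))
"
```

```text
[0.6573761  0.03793619] (array([ 0.01, -0.27,  4.98]), array([-0.  ,  0.01,  0.04]))
```

```bash
python3 -m handwheel '[{"x":0,"y":-0.27,"z":1,"ax":0,"ay":0,"az":0,"fingers":255},{"x":0,"y":-0.27,"z":2,"ax":0,"ay":0,"az":0,"fingers":255},{"x":0,"y":-0.27,"z":3,"ax":0,"ay":0,"az":0,"fingers":255},{"x":0,"y":-0.27,"z":4,"ax":0,"ay":0,"az":0,"fingers":255},{"x":0,"y":-0.27,"z":4.3,"ax":0,"ay":0,"az":0,"fingers":255}]'
python3 -m handwheel '[{"x":0,"y":0,"z":0.35,"ax":0,"ay":0,"az":0,"fingers":255},{"x":0,"y":0,"z":0.68,"ax":0,"ay":0,"az":0,"fingers":255},{"x":0,"y":0,"z":0.68,"ax":0,"ay":0,"az":0,"fingers":255}]'
python3 -c "
from h import *
for l in 'scene','wrist': cv2.imwrite('pics/%s3.png'%l,capture(l)['frame'])
a=cv2.imread('pics/scene3.png')[130:270,260:440]
b=cv2.imread('pics/wrist3.png')
cv2.imwrite('pics/m3.png',np.hstack([cv2.resize(a,(400,311)),cv2.resize(b,(400,250)).copy() if 0 else cv2.copyMakeBorder(cv2.resize(b,(400,250)),0,61,0,0,0)]))
print(rel(fp(-43.5,.035),.052,180-43.5))
"
```

```text
clock: 3.98
position: [0.6546, 0.0384, 0.0681]
tool_rot: [-0.397, 0.918, 0.001, -0.002]
ft_force: [-0.7, -0.1, -0.5]
grip_width: -0.0
grasp_force: 0.0
clock: 4.23
position: [0.6573, 0.0377, 0.0506]
tool_rot: [-0.397, 0.918, 0.0, -0.0]
ft_force: [-0.9, 0.1, 0.0]
grip_width: -0.0
grasp_force: 0.0
(array([0.  , 0.03, 0.  ]), array([-0.01,  0.01,  0.04]))
```

View pics/m3.png

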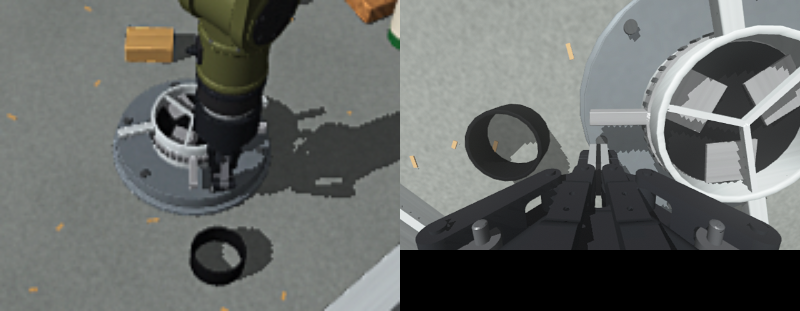

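Clear: the finger is just beside tab_a and touching nothing. Now I'll close up and sweep.

```bash
python3 -m handwheel '[{"x":0.2,"y":0,"z":0,"ax":0,"ay":0,"az":0,"fingers":255},{"x":0.4,"y":0,"z":0,"ax":0,"ay":0,"az":0,"fingers":255},{"x":0.6,"y":0,"z":0,"ax":0,"ay":0,"az":0,"fingers":255}]'
python3 -m handwheel '[{"x":0.32,"y":-0.04,"z":0,"ax":0,"ay":0,"az":1,"fingers":255},{"x":0.64,"y":-0.05,"z":0,"ax":0,"ay":0,"az":2,"fingers":255},{"x":0.955,"y":-0.03,"z":0,"ax":0,"ay":0,"az":3,"fingers":255},{"x":1.27,"y":0.03,"z":0,"ax":0,"ay":0,"az":4,"fingers":255},{"x":1.58,"y":0.12,"z":0,"ax":0,"ay":0,"az":5,"fingers":255}]'
python3 -c "
from h import *
print(rel(fp(-73.5,.017),.052,180-73.5))
"
```

```text
clock: 4.58
position: [0.6453, 0.0236, 0.0519]
tool_rot: [-0.397, 0.918, -0.0, 0.001]
ft_force: [2.1, 1.0, 0.8]
grip_width: -0.0003
grasp_force: 1.0
clock: 5.0
position: [0.6102, -0.0085, 0.0517]
tool_rot: [-0.143, 0.99, 0.0, 0.001]
ft_force: [1.3, 1.6, 0.9]
grip_width: 0.0001
grasp_force: 0.9
(array([-0.  ,  0.05, -0.01]), array([ 0.  ,  0.02, -0.01]))
```

```bash
python3 -m handwheel '[{"x":0.32,"y":-0.04,"z":0,"ax":0,"ay":0,"az":1,"fingers":255},{"x":0.64,"y":-0.05,"z":0,"ax":0,"ay":0,"az":2,"fingers":255},{"x":0.955,"y":-0.03,"z":0,"ax":0,"ay":0,"az":3,"fingers":255},{"x":0.955,"y":-0.03,"z":0,"ax":0,"ay":0,"az":3,"fingers":255}]'
python3 -m handwheel '[{"x":-0.5,"y":0,"z":0,"ax":0,"ay":0,"az":0,"fingers":255},{"x":-0.5,"y":0,"z":-1,"ax":0,"ay":0,"az":0,"fingers":255},{"x":-0.5,"y":0,"z":-2,"ax":0,"ay":0,"az":0,"fingers":255},{"x":-0.5,"y":0,"z":-3,"ax":0,"ay":0,"az":0,"fingers":255},{"x":-0.5,"y":0,"z":-3.5,"ax":0,"ay":0,"az":0,"fingers":255}]'
python3 -c "
from h import *
c=capture('side')
print([(round(d['score'],2),np.round(toworld(d['centre'],c),3).tolist()) for d in place_of('tab_a',c)[:3]])
c=capture('scene')
print([(round(d['score'],2),np.round(toworld(d['centre'],c),3).tolist()) for d in place_of('tab_a',c)[:3]])
for t in (0,-4): print(rel(fp(t,.035),.15,180+t))
"
```

```text
clock: 5.33
position: [0.5813, -0.0179, 0.0515]
tool_rot: [0.013, 1.0, -0.0, -0.0]
ft_force: [0.4, 0.4, -1.0]
grip_width: -0.0001
grasp_force: 0.0
clock: 5.75
position: [0.5996, -0.0179, 0.16]
tool_rot: [0.01, 1.0, -0.0, 0.002]
ft_force: [0.9, 0.5, 0.4]
grip_width: -0.0003
grasp_force: 0.0
[(0.8, [0.648, 0.071, 0.053]), (0.73, [0.565, -0.001, 0.048])]
[(0.89, [0.571, -0.005, 0.048]), (0.56, [0.65, 0.073, 0.047])]
(array([-1.91,  4.28,  0.2 ]), array([-1.000e-02,  1.000e-02, -1.519e+01]))
(array([-1.99,  4.07,  0.2 ]), array([-1.000e-02,  1.000e-02, -1.453e+01]))
```

```bash
python3 -m handwheel '[{"x":-0.4,"y":0.8,"z":0,"ax":0,"ay":0,"az":-1,"fingers":255},{"x":-0.8,"y":1.7,"z":0,"ax":0,"ay":0,"az":-2,"fingers":255},{"x":-1.2,"y":2.5,"z":0,"ax":0,"ay":0,"az":-3,"fingers":255},{"x":-1.6,"y":3.4,"z":0,"ax":0,"ay":0,"az":-4,"fingers":255},{"x":-1.95,"y":4.2,"z":0,"ax":0,"ay":0,"az":-5,"fingers":255}]'
python3 -m handwheel '[{"x":0,"y":0,"z":0,"ax":0,"ay":0,"az":-1,"fingers":255},{"x":0,"y":0,"z":0,"ax":0,"ay":0,"az":-2,"fingers":255},{"x":0,"y":0,"z":0,"ax":0,"ay":0,"az":-3,"fingers":255},{"x":0,"y":0,"z":0,"ax":0,"ay":0,"az":-4,"fingers":255},{"x":0,"y":0,"z":0,"ax":0,"ay":0,"az":-5,"fingers":255}]'
python3 -m handwheel '[{"x":0,"y":0,"z":0,"ax":0,"ay":0,"az":-1,"fingers":255},{"x":0,"y":0,"z":0,"ax":0,"ay":0,"az":-2,"fingers":255},{"x":0,"y":0,"z":0,"ax":0,"ay":0,"az":-3,"fingers":255},{"x":0,"y":0,"z":0,"ax":0,"ay":0,"az":-4,"fingers":255},{"x":0,"y":0,"z":0,"ax":0,"ay":0,"az":-4.9,"fingers":255},{"x":0,"y":0,"z":0,"ax":0,"ay":0,"az":-4.9,"fingers":255}]' || true
python3 -c "
from h import *
print(rel(fp(-2,.035),.052,180-2),observe()['joint_positions'])
"
```

```text
clock: 6.37
position: [0.6584, 0.1083, 0.1537]
tool_rot: [-0.251, 0.968, 0.0, -0.001]
ft_force: [0.2, -0.1, -0.3]
grip_width: 0.0002
grasp_force: 0.0
clock: 6.78
position: [0.6577, 0.1071, 0.1535]
tool_rot: [-0.493, 0.87, 0.001, -0.002]
ft_force: [0.1, 0.1, -0.3]
grip_width: -0.0
grasp_force: 0.0
(array([-0.01, -0.06,  3.38]), array([ 0.03, -0.02, -4.81])) [ 1.61480245e-01  4.82616397e-01  2.73614891e-03  1.09451947e+00
 -1.00778773e-04 -8.70582406e-01]invalid input
```

```bash
python3 -m handwheel '[{"x":0,"y":0,"z":0,"ax":0,"ay":0,"az":-1,"fingers":255},{"x":0,"y":0,"z":0,"ax":0,"ay":0,"az":-2,"fingers":255},{"x":0,"y":0,"z":0,"ax":0,"ay":0,"az":-3,"fingers":255},{"x":0,"y":0,"z":0,"ax":0,"ay":0,"az":-4,"fingers":255},{"x":0,"y":0,"z":0,"ax":0,"ay":0,"az":-4.8,"fingers":255}]'
python3 -m handwheel '[{"x":0,"y":-0.06,"z":1,"ax":0,"ay":0,"az":0,"fingers":255},{"x":0,"y":-0.06,"z":2,"ax":0,"ay":0,"az":0,"fingers":255},{"x":0,"y":-0.06,"z":2.7,"ax":0,"ay":0,"az":0,"fingers":255},{"x":0,"y":-0.06,"z":3.38,"ax":0,"ay":0,"az":0,"fingers":255},{"x":0,"y":-0.06,"z":3.38,"ax":0,"ay":0,"az":0,"fingers":255}]'
python3 -c "
from h import *
print(rel(fp(-2,.035),.052,180-2),observe()['joint_positions'])
cv2.imwrite('pics/w4.png',capture('wrist')['frame'])
"
```

```text
clock: 7.2
position: [0.6577, 0.1069, 0.1536]
tool_rot: [-0.694, 0.72, 0.001, -0.001]
ft_force: [0.5, 0.5, 1.3]
grip_width: 0.0
grasp_force: 0.0
clock: 7.62
position: [0.6558, 0.1062, 0.0477]
tool_rot: [-0.692, 0.722, 0.003, -0.004]
ft_force: [-1.7, -0.8, -0.3]
grip_width: -0.0001
grasp_force: 0.0
(array([-0.01, -0.11, -0.14]), array([ 0.1 , -0.02, -0.07])) [ 1.60569592e-01  5.66403924e-01 -1.18549154e-01  8.96431015e-01
 -7.83960576e-05 -1.36834838e+00]
```

View pics/w4.png

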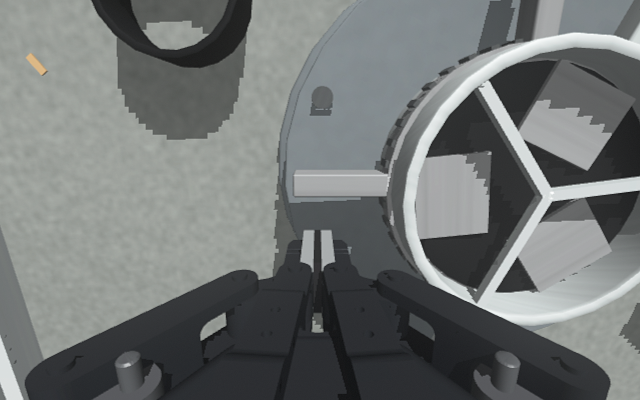

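The finger at (318,240) sits squarely behind tab_b at (340,183), and the collar is clear. I'll push 45° through the free range.

```bash
python3 -m handwheel '[{"x":0.2,"y":-0.03,"z":0,"ax":0,"ay":0,"az":0,"fingers":255},{"x":0.4,"y":-0.03,"z":0,"ax":0,"ay":0,"az":0,"fingers":255},{"x":0.6,"y":-0.03,"z":0,"ax":0,"ay":0,"az":0,"fingers":255}]'
python3 -m handwheel '[{"x":0.32,"y":-0.04,"z":0,"ax":0,"ay":0,"az":1,"fingers":255},{"x":0.64,"y":-0.05,"z":0,"ax":0,"ay":0,"az":2,"fingers":255},{"x":0.955,"y":-0.03,"z":0,"ax":0,"ay":0,"az":3,"fingers":255},{"x":1.27,"y":0.03,"z":0,"ax":0,"ay":0,"az":4,"fingers":255},{"x":1.58,"y":0.12,"z":0,"ax":0,"ay":0,"az":5,"fingers":255}]'
python3 -m handwheel '[{"x":0.32,"y":-0.04,"z":0,"ax":0,"ay":0,"az":1,"fingers":255},{"x":0.64,"y":-0.05,"z":0,"ax":0,"ay":0,"az":2,"fingers":255},{"x":0.8,"y":-0.04,"z":0,"ax":0,"ay":0,"az":2.5,"fingers":255},{"x":0.8,"y":-0.04,"z":0,"ax":0,"ay":0,"az":2.5,"fingers":255}]'
python3 -c "
from h import *
print(rel(fp(-47,.017),.052,180-47),observe()['joint_positions'])
"
```

```text
clock: 7.92
position: [0.6621, 0.0886, 0.0561]
tool_rot: [-0.692, 0.722, -0.001, 0.001]
ft_force: [-0.8, -0.2, -0.6]
grip_width: 0.0003
grasp_force: 0.0
clock: 8.33
position: [0.657, 0.0412, 0.0562]
tool_rot: [-0.479, 0.878, -0.001, 0.002]
ft_force: [1.8, 0.6, -1.3]
grip_width: 0.0
grasp_force: 1.0
clock: 8.67
position: [0.6443, 0.0195, 0.0562]
tool_rot: [-0.361, 0.932, -0.001, 0.001]
ft_force: [0.6, -0.5, -0.0]
grip_width: -0.0004
grasp_force: 0.0
(array([0.04, 0.07, 0.14]), array([-0.02,  0.02, -0.1 ])) [ 3.04415048e-02  5.15212416e-01 -1.83308687e-01  8.69501907e-01
 -3.40468386e-04 -7.09291603e-01]
```

```bash
python3 -m handwheel '[{"x":0.05,"y":-0.01,"z":0.1,"ax":0,"ay":0,"az":0.17,"fingers":255},{"x":0.105,"y":-0.02,"z":0.1,"ax":0,"ay":0,"az":0.33,"fingers":255},{"x":0.16,"y":-0.03,"z":0.1,"ax":0,"ay":0,"az":0.5,"fingers":255},{"x":0.21,"y":-0.03,"z":0.1,"ax":0,"ay":0,"az":0.67,"fingers":255}]'
```

```text
clock: 9.0
position: [0.64, 0.0162, 0.0519]
tool_rot: [-0.329, 0.944, -0.0, 0.001]
ft_force: [2.5, 0.5, 1.0]
grip_width: -0.0001
grasp_force: 0.9
```

```bash
python3 -m handwheel '[{"x":0.05,"y":-0.01,"z":0,"ax":0,"ay":0,"az":0.17,"fingers":255},{"x":0.105,"y":-0.02,"z":0,"ax":0,"ay":0,"az":0.33,"fingers":255},{"x":0.16,"y":-0.03,"z":0,"ax":0,"ay":0,"az":0.5,"fingers":255},{"x":0.21,"y":-0.03,"z":0,"ax":0,"ay":0,"az":0.67,"fingers":255}]'
```

```text
clock: 9.33
position: [0.635, 0.0114, 0.0515]
tool_rot: [-0.296, 0.955, -0.0, 0.0]
ft_force: [1.7, -0.4, 1.4]
grip_width: -0.0003
grasp_force: 0.9
```

```bash
python3 -m handwheel '[{"x":0.05,"y":-0.01,"z":0,"ax":0,"ay":0,"az":0.17,"fingers":255},{"x":0.105,"y":-0.02,"z":0,"ax":0,"ay":0,"az":0.33,"fingers":255},{"x":0.16,"y":-0.03,"z":0,"ax":0,"ay":0,"az":0.5,"fingers":255},{"x":0.21,"y":-0.03,"z":0,"ax":0,"ay":0,"az":0.67,"fingers":255}]'
```

```text
clock: 9.67
position: [0.6302, 0.007, 0.0515]
tool_rot: [-0.262, 0.965, -0.0, -0.0]
ft_force: [2.4, 0.1, 0.6]
grip_width: 0.0003
grasp_force: 0.8
```

```bash
python3 -m handwheel '[{"x":0.05,"y":-0.01,"z":0,"ax":0,"ay":0,"az":0.17,"fingers":255},{"x":0.105,"y":-0.02,"z":0,"ax":0,"ay":0,"az":0.33,"fingers":255},{"x":0.16,"y":-0.03,"z":0,"ax":0,"ay":0,"az":0.5,"fingers":255},{"x":0.21,"y":-0.03,"z":0,"ax":0,"ay":0,"az":0.67,"fingers":255}]'
```

```text
clock: 10.0
position: [0.6252, 0.003, 0.0515]
tool_rot: [-0.228, 0.974, -0.0, -0.0]
ft_force: [1.9, 0.1, 0.5]
grip_width: -0.0001
grasp_force: 0.8
```

```bash
python3 -m handwheel '[{"x":0.05,"y":-0.01,"z":0,"ax":0,"ay":0,"az":0.17,"fingers":255},{"x":0.105,"y":-0.02,"z":0,"ax":0,"ay":0,"az":0.33,"fingers":255},{"x":0.16,"y":-0.03,"z":0,"ax":0,"ay":0,"az":0.5,"fingers":255},{"x":0.21,"y":-0.03,"z":0,"ax":0,"ay":0,"az":0.67,"fingers":255}]'
```

```text
clock: 10.33
position: [0.6199, -0.0006, 0.0515]
tool_rot: [-0.194, 0.981, -0.0, -0.0]
ft_force: [2.0, -0.4, 0.3]
grip_width: -0.0
grasp_force: 0.8
```

```bash
python3 -m handwheel '[{"x":0.05,"y":-0.01,"z":0,"ax":0,"ay":0,"az":0.17,"fingers":255},{"x":0.105,"y":-0.02,"z":0,"ax":0,"ay":0,"az":0.33,"fingers":255},{"x":0.16,"y":-0.03,"z":0,"ax":0,"ay":0,"az":0.5,"fingers":255},{"x":0.21,"y":-0.03,"z":0,"ax":0,"ay":0,"az":0.67,"fingers":255}]'
python3 -c "
from h import *
print(rel(fp(-71,.017),.052,180-71))
"
```

```text
clock: 10.67
position: [0.6159, -0.0033, 0.0518]
tool_rot: [-0.159, 0.987, 0.0, 0.001]
ft_force: [7.3, 1.3, -3.4]
grip_width: 0.0001
grasp_force: 3.5
(array([ 0.1 , -0.03, -0.01]), array([ 0.  ,  0.03, -0.11]))
```

Brake felt at 7–8 N. Small steps from here.

```bash
python3 -m handwheel '[{"x":0.025,"y":0,"z":0,"ax":0,"ay":0,"az":0.08,"fingers":255},{"x":0.05,"y":-0.01,"z":0,"ax":0,"ay":0,"az":0.17,"fingers":255},{"x":0.05,"y":-0.01,"z":0,"ax":0,"ay":0,"az":0.17,"fingers":255}]'
```

```text
clock: 10.92
position: [0.6148, -0.004, 0.0517]
tool_rot: [-0.151, 0.989, 0.0, 0.001]
ft_force: [6.1, 1.2, -3.6]
grip_width: 0.0001
grasp_force: 3.1
```

```bash
python3 -m handwheel '[{"x":0.025,"y":0,"z":0,"ax":0,"ay":0,"az":0.08,"fingers":255},{"x":0.05,"y":-0.01,"z":0,"ax":0,"ay":0,"az":0.17,"fingers":255},{"x":0.05,"y":-0.01,"z":0,"ax":0,"ay":0,"az":0.17,"fingers":255}]'
```

```text
clock: 11.17
position: [0.6136, -0.0047, 0.0517]
tool_rot: [-0.142, 0.99, 0.0, 0.002]
ft_force: [5.4, 1.1, -3.2]
grip_width: 0.0001
grasp_force: 3.2
```

```bash
python3 -m handwheel '[{"x":0.025,"y":0,"z":0,"ax":0,"ay":0,"az":0.08,"fingers":255},{"x":0.05,"y":-0.01,"z":0,"ax":0,"ay":0,"az":0.17,"fingers":255},{"x":0.05,"y":-0.01,"z":0,"ax":0,"ay":0,"az":0.17,"fingers":255}]'
```

```text
clock: 11.42
position: [0.6122, -0.0055, 0.0517]
tool_rot: [-0.133, 0.991, 0.0, 0.002]
ft_force: [7.0, 1.2, -3.5]
grip_width: -0.0
grasp_force: 3.2
```

```bash
python3 -m handwheel '[{"x":0.025,"y":0,"z":0,"ax":0,"ay":0,"az":0.08,"fingers":255},{"x":0.05,"y":-0.01,"z":0,"ax":0,"ay":0,"az":0.17,"fingers":255},{"x":0.05,"y":-0.01,"z":0,"ax":0,"ay":0,"az":0.17,"fingers":255}]'
```

```text
clock: 11.67
position: [0.6109, -0.0062, 0.0517]
tool_rot: [-0.124, 0.992, 0.0, 0.002]
ft_force: [6.6, 1.4, -2.8]
grip_width: -0.0001
grasp_force: 3.2
```

```bash
python3 -m handwheel '[{"x":0.025,"y":0,"z":0,"ax":0,"ay":0,"az":0.08,"fingers":255},{"x":0.05,"y":-0.01,"z":0,"ax":0,"ay":0,"az":0.17,"fingers":255},{"x":0.05,"y":-0.01,"z":0,"ax":0,"ay":0,"az":0.17,"fingers":255}]'
```

```text
clock: 11.92
position: [0.6099, -0.0067, 0.0518]
tool_rot: [-0.115, 0.993, 0.0, 0.002]
ft_force: [6.4, 0.7, -4.1]
grip_width: 0.0001
grasp_force: 3.9
```

```bash
python3 -m handwheel '[{"x":0.025,"y":0,"z":0,"ax":0,"ay":0,"az":0.08,"fingers":255},{"x":0.05,"y":-0.01,"z":0,"ax":0,"ay":0,"az":0.17,"fingers":255},{"x":0.05,"y":-0.01,"z":0,"ax":0,"ay":0,"az":0.17,"fingers":255}]'
```

```text
clock: 12.17
position: [0.6098, -0.007, 0.052]
tool_rot: [-0.107, 0.994, 0.001, 0.003]
ft_force: [10.7, 2.6, -7.1]
grip_width: -0.0
grasp_force: 5.7
```

```bash
python3 -m handwheel '[{"x":0.025,"y":0,"z":0,"ax":0,"ay":0,"az":0,"fingers":255},{"x":0.05,"y":0,"z":0,"ax":0,"ay":0,"az":0,"fingers":255},{"x":0.05,"y":0,"z":0,"ax":0,"ay":0,"az":0,"fingers":255}]'
```

```text
clock: 12.42
position: [0.6096, -0.007, 0.0522]
tool_rot: [-0.107, 0.994, 0.001, 0.004]
ft_force: [14.5, 3.5, -10.0]
grip_width: 0.0002
grasp_force: 7.4
```

Held at the stop at about 15 N with no further motion. Back off and lift away.

```bash
python3 -m handwheel '[{"x":-0.2,"y":0,"z":0,"ax":0,"ay":0,"az":0,"fingers":255},{"x":-0.5,"y":0,"z":0,"ax":0,"ay":0,"az":0,"fingers":255},{"x":-0.6,"y":0,"z":0,"ax":0,"ay":0,"az":0,"fingers":255},{"x":-0.6,"y":0,"z":-1,"ax":0,"ay":0,"az":0,"fingers":255},{"x":-0.6,"y":0,"z":-2,"ax":0,"ay":0,"az":0,"fingers":255}]'
python3 -m handwheel '[{"x":0,"y":0,"z":-1,"ax":0,"ay":0,"az":0,"fingers":255},{"x":0,"y":0,"z":-2,"ax":0,"ay":0,"az":0,"fingers":255},{"x":0,"y":0,"z":-2,"ax":0,"ay":0,"az":0,"fingers":255},{"x":0,"y":0,"z":-2,"ax":0,"ay":0,"az":0,"fingers":255}]'
python3 -c "
from h import *
c=capture('scene');cv2.imwrite('pics/s5.png',cv2.resize(c['frame'][120:280,240:440],None,fx=3,fy=3))
for d in place_of('tab_a',c)[:3]:
  p=toworld(d['centre'],c);print(d['score'],p,np.degrees(np.arctan2(*(p[:2]-C)[::-1])))
"
```

```text
clock: 12.83
position: [0.62, -0.0042, 0.1096]
tool_rot: [-0.107, 0.994, 0.0, -0.003]
ft_force: [0.5, -1.2, 0.4]
grip_width: -0.0
grasp_force: 0.0
clock: 13.17
position: [0.6238, -0.0044, 0.1736]
tool_rot: [-0.107, 0.994, -0.0, 0.002]
ft_force: [-0.2, -0.8, -0.7]
grip_width: 0.0001
grasp_force: 0.0
0.83 [0.49639843 0.04918162 0.04956032] -160.52636091371505
0.81 [ 0.59104665 -0.00079635  0.04800872] -72.98173801469139
```

View pics/s5.png

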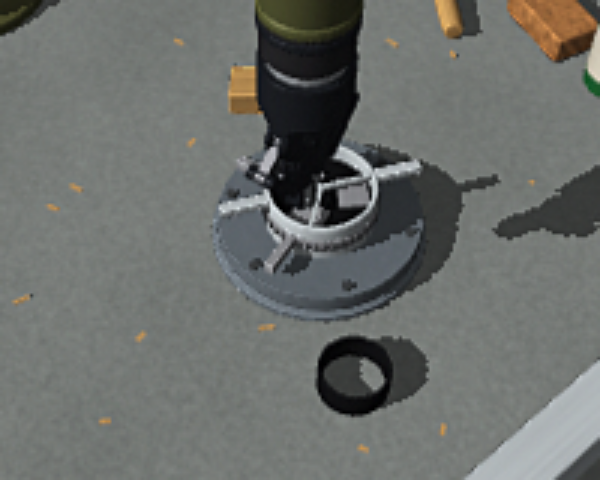

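The tabs are at about (280,255) and (250,165), a total turn of about 118°. The tool is clear, and the coupler and offcut haven't moved.

```bash
python3 -c "
from bench import *
print(job_done())"
```

```text
the job is handed in; nothing more can be done
None
```

The damper ring is turned about 118° clockwise, through its brake and pressed home against the hard stop with about 15 N sideways (18 N in all); the robot was clear of everything when I handed the job in.

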